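# Couple a flow meter to the bench gas outlet

### The job

Press down the spring sleeve of the bench gas outlet by its handle, swing the handle under the hooked keeper and let go, so that the sleeve stays back. Then take the tall flow meter from the rack and plug it fully home in the outlet, broad faces square to the front of the outlet; the uprights of the rack and of the outlet leave room for the fingers on different sides, so set it down on the way (in the open wooden stand, for instance) and take it again the other way. Finally unhook the handle and let the sleeve spring all the way up to lock the meter, without disturbing the short block in the rack, the jar or the spatula.

Things in the scene. Friction and masses are not known exactly. Their poses are not given: they have to be found in the camera images.
- outlet: Fixed gas outlet on a plate 90 x 120 x 16 mm. Origin on the bench under the vertical socket axis, z up; -x is its front (handle side). Brass socket 44 mm across on the axis, mouth 80 mm above the bench. Two steel uprights at y = +40 and -40 mm (8 mm thick in y, 24 mm wide in x, tops 165 mm above the bench), 72 mm clear between them.
- socket_mouth (a point): Centre of the socket's flat mouth, axes as the outlet's. Round bore 25 mm across, 34 mm deep. Locking dogs block the bore unless the sleeve is back by about 9 mm; with the plug home and the sleeve up they hold it in.
- keeper (a point): Middle of the underside of the keeper's roof: a dark steel hook fixed on the outlet, 53 mm above the bench, 48 mm from the axis where the arm points at a swing of 0.45 rad. Roof 16 mm wide along the arm, 34 mm across it, 14 mm thick; open towards smaller swing, with a lip there that hangs 3 mm lower.
- sleeve (a joint): Travel of the steel sleeve (60 mm across, round the socket): 0 = fully up (sprung forward), grows downwards as it is pressed back, stop at 0.018 m. Spring about 7 N at the top, 16 N at the stop. Hooked under the keeper it rests at about 0.010; the arm passes under the keeper's lip only beyond 0.013.
- swing (a joint): Angle (rad) of the sleeve's handle arm about the socket axis: 0 = arm points to the outlet's -x; grows counter-clockwise from above (to the outlet's -y). Range -0.5 to 0.62; friction about 3 N at the post. Pressed down 16 mm or more it swings freely under the keeper; hooked it lies at 0.37 to 0.6 (aim at 0.48). Below -0.1 it is clear of the keeper (as at the start): let go there, the sleeve springs up.
- post_mid (a point): Middle of the handle's upright round black post, 18 mm diameter, 46 mm high (23 mm above and below), 95 mm from the socket axis at the end of the arm; moves with sleeve and swing. At its foot a steel flange 34 mm across, top 23 mm below this point (69 mm above the bench when up), on which finger tips can press. The arm is 12 mm wide, 8 mm thick, its top 6 mm below the flange's top.
- meter_mid (a point): Centre of the flow meter's block, an upright clear block with metal ends, 26 mm (x, thickness) x 56 mm (y, width) x 90 mm (z), about 0.25 kg, flat sides. Below it a brass plug nose on the z axis, 22 mm across and 30 mm long with a bevelled tip: tip 75 mm below this point.
- meter_shoulder (a point): Underside of the meter's body where the nose starts, 45 mm below meter_mid. It sits on the socket's mouth when the plug is fully home.
- rack: Fixed white rack, origin on the bench under its middle. Block 110 (x) x 70 (y) x 40 mm with 28 mm square holes at x = -19.5 and +19.5 mm. Walls (5 mm thick, 44 mm wide in y, tops 130 mm above the bench) at x = -39, 0, +39 mm flank the broad faces of what stands there; the narrow edges at +y and -y are free. Meter in one hole, top level with the walls; the short block in the other.
- stand_top (a point): Middle of the top of the fixed wooden stand, an 80 x 80 mm block 40 mm high with a 28 mm square hole through it (sides along its x and y): the nose fits loosely and the body rests on the top. Free on all sides.
- blank_mid (a point): Centre of the short aluminium blanking block in the rack's other place (26 x 50 x 50 mm, same nose). Leave it alone.
- jar: Closed jar, 70 mm across and 90 mm high, standing on the bench; origin under its centre. Leave it alone.
- spatula: Spatula lying on the bench along its x. Leave it alone.
Mind the look-alikes: they are no part of the job. What is meant by the part that bears meter_mid is not green or purple, and is the larger of those in its own colour.

How it is judged:
On the way, in this order (a step that is already met when the one before it is completed fails the run):
1. the sleeve is held back by the keeper, the handle let go (value of joint sleeve above 0.008 m and value of joint swing above 0.2 rad and contact force between the fingers and anything else below 0.3 N), for 0.2 s.
2. the meter is fully home in the outlet, square to its front, with the sleeve still held back (horizontal distance between meter_shoulder and socket_mouth below 0.003 m and z of meter_shoulder in the frame of socket_mouth between -0.003 and 0.0025 m and angle between the x axis of meter_mid and the x axis of socket_mouth, either way round below 0.2 rad and angle between meter_mid's own z axis and vertical below 0.06 rad and value of joint sleeve above 0.008 m), for 0.2 s.
At the end, for the whole second after the job is handed in: The sleeve is sprung up (within 2 mm of its top stop); the meter stands upright (within 0.06 rad) and fully home in the outlet: shoulder within 2.5 mm of the mouth in height and 3 mm of its axis, broad faces square to the outlet's front within 0.2 rad (horizontal distance between meter_shoulder and socket_mouth below 0.003 m and z of meter_shoulder in the frame of socket_mouth between -0.003 and 0.0025 m and angle between the x axis of meter_mid and the x axis of socket_mouth, either way round below 0.2 rad and angle between meter_mid's own z axis and vertical below 0.06 rad and value of joint sleeve below 0.002 m); the robot touches nothing.
It fails at once if the short block, the jar or the spatula is disturbed (moved more than 20 mm) (distance of any of blank_mid, jar, spatula from where it was at the start of the episode above 0.02 m).
It also fails if it takes over 72 s, if anything falls off the work surface, if the arm or the gripper's body presses on something with over 40 N, if the wrist force passes 120 N, or if a joint passes its speed limit or range.

### The arm

A 6-joint arm with a two-finger parallel gripper is mounted at the origin on the work surface. World frame = base frame: x ahead of the robot, y to its left, z up, the work surface at z = 0. Lengths are in m, angles in rad, forces in N, time in s.
With the tool pointing down it reaches from about 0.35 to 0.85 m from the base axis. Payload 8.1 kg.
Tool frame: the origin (TCP) lies midway between the tips of the shut fingers; the grasp point (between the pads) lies 19 mm behind it; z points along the fingers, y is the line along which they close (so a half turn about z gives the same grasp; the last joint's range is limited). The gripper opens to 93 mm and grips with 3 to 60 N. Pads are 15 mm wide; open, the fingers measure 128 mm over their backs; the gripper's body (75 mm by 188 mm) begins 65 mm behind the grasp point.
Start: joints at [-1.298, 0.13, 1.488, -0, 1.523, -0.085], TCP at [0.21, -0.562, 0.219] pointing down, gripper open.
Joint ranges: [-2.96, 2.96], [-0.89, 2.26], [0.02, 2.5], [-1.34, 4.48], [0, 2.73], [-2.66, 2.66]. Speed limits (rad/s): [2.39, 2.39, 2.79, 3.14, 3.14, 3.14].

### API

Orientations are given as a rotation vector (axis times angle).
In Python, from plant import read_state, read_camera, get_calibration, close_job gives the robot as it stands.
- The arm moves only by the shell command python3 -m crank 'ROWS' [FORCE]. ROWS is JSON, a list that holds one entry, the list of rows, each a list of 7 numbers: the gripper's target within -1 to 1 (fully open at 1, half-way at 0, shut at -1), then the shift along the tool's x, y, z as a fraction of full scale, then the turn, a rotation vector about the tool's x, y, z as a fraction of full scale. In form: [[[grip, x, y, z, rx, ry, rz], ...]]. A call has exactly 5 rows; each row is the pose to reach, as a shift and turn from the pose commanded when the call began, along the tool's axes at that moment; what a row does not reach only later rows make up. Full scale, the value 1, is 0.5 m for a shift and 90 degrees for a turn. A row lasts 1/8 s, in which the tool goes at most 62.5 mm and 10.7 degrees, less where a joint would pass 70% of its speed; a pose out of reach is approached as far as the arm can. A call with a number of a shift or a turn outside -1 to 1 is refused whole. A call with a gripper value outside its range is refused whole. The fingers move at their own pace and stop on an object; FORCE is the grip in N (left out, the last holds). Time passes only in rows, so rows that repeat a pose let the fingers close, or fill a call up. It gives the time, the measured TCP pose, the force, the opening and the grip force at its end, in the units of the state.
- read_state(): the state, without advancing time (a new reading comes with each control period).
- read_camera(name): name is "scene" or "top" or "wrist"; returns the picture (420x560x3 uint8, red, green, blue); there is no depth.
- get_calibration(name): a dict with "fx", "fy", "cx", "cy" (pixels), "eye" and "orientation" of the camera in the world; the wrist camera has in their place "mount" (4x4, takes a point from camera to tool coordinates, whose origin is the TCP and whose axes are the flange's). Camera axes: x right, y down, z forward; pixel columns grow to the right and rows downward; lengths in m; the calibration is good to about 2 mm. A picture is of the moment at which its call begins: read the wrist's pose just before it. get_calibration takes no time and is no camera call.
- close_job(): hands the job in; it is judged then, once.
The state is a dict: "t": time; "q": joint angles; "dq": joint speeds; "joint_torque": joint torques, N m; "tool_pos": TCP position; "orientation": TCP orientation; "force": force on the tool from outside, world axes, zero at the start; "wrist_torque": the same for the moment, N m; "opening": finger opening in m; "gripper_force": force on a finger pad.
Only numpy, scipy, OpenCV 4.12 (cv2) and the standard library are available. Lean on these libraries where they do the work, as an engineer would, in place of code of your own. Each camera call takes 0.05 s, during which the arm holds its last target. There are 200 camera calls.

## Working session

There is one attempt and no reset: what is moved stays moved. The work goes in short steps, Python scripts to look and compute and a shell command to move; the robot and the scene stay as the last step left them, time stands still between calls to the robot, and variables do not carry over. Pictures are saved under pics/ and viewed, at most 13 in all, crops included, and the job is handed in when it is done.

```bash
ls; mkdir -p pics
python3 - <<'E'
from plant import *
import cv2
print(read_state())
for n in("scene","top"):
    c=get_calibration(n);print(n,c)
    cv2.imwrite(f"pics/{n}0.png",read_camera(n)[:,:,::-1])
print(get_calibration("wrist"))
E
```

```text
pics
{'t': 0.0, 'q': array([-1.29841320e+00,  1.31152892e-01,  1.48928822e+00, -1.80675323e-05,
        1.52301645e+00, -8.53527083e-02]), 'dq': array([-0.00070232,  0.00050035, -0.00198388, -0.0008854 ,  0.00085597,
       -0.00050769]), 'joint_torque': array([ 1.97837013e-03, -5.59840608e+01, -4.91756380e+01,  7.66983535e-02,
        3.56604788e-02, -1.69834684e-04]), 'tool_pos': array([ 0.20997636, -0.56143662,  0.2175875 ]), 'orientation': array([-3.08964512e+00, -5.58609853e-01,  3.01589137e-04]), 'force': array([ 0.32846358, -0.71410489, -0.05439429]), 'wrist_torque': array([ 0.01767385,  0.00190871, -0.07203456]), 'gripper_force': 0.0, 'opening': 0.09304384799054145}
scene {'fx': 431.09198595685456, 'fy': 431.09198595685456, 'cx': 271.796156312907, 'cy': 207.94389108930184, 'eye': array([ 1.05542505, -0.61617998,  1.01312812]), 'orientation': array([-2.33897576, -0.77873297,  0.25861399])}
top {'fx': 470.40675254592605, 'fy': 470.40675254592605, 'cx': 275.65146821581, 'cy': 208.85489021106258, 'eye': array([4.27645733e-01, 1.16050179e-03, 1.21344820e+00]), 'orientation': array([-2.14986816,  2.13821287, -0.18134744])}
{'fx': 304.0549010404682, 'fy': 304.0549010404682, 'cx': 282.25818411094417, 'cy': 206.8805587633119, 'mount': array([[ 8.81284861e-04, -9.64544675e-01, -2.63918157e-01,
         7.32632528e-02],
       [ 9.99999271e-01,  1.06788919e-03, -5.63593725e-04,
        -7.44261967e-05],
       [ 8.25446674e-04, -2.63917468e-01,  9.64544913e-01,
        -1.66280338e-01],
       [ 0.00000000e+00,  0.00000000e+00,  0.00000000e+00,
         1.00000000e+00]])}
```

View pics/scene0.png

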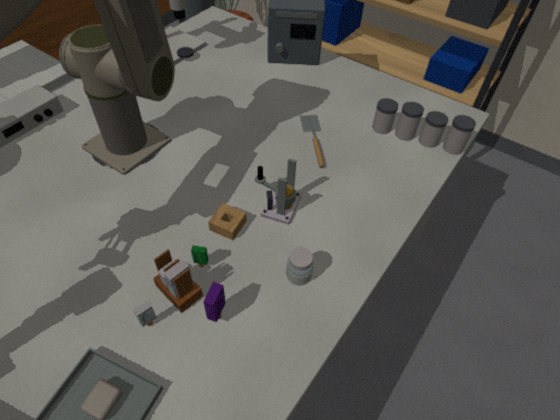

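View pics/top0.png

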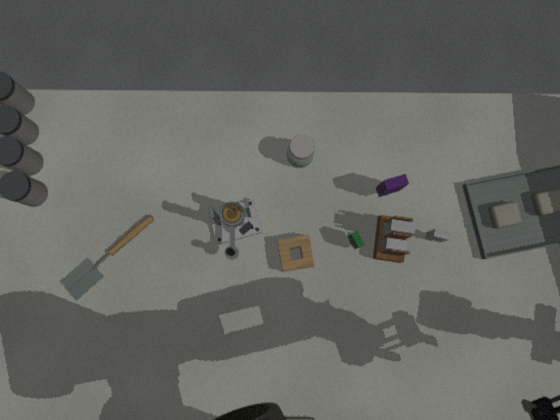

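Run:
```python
import cv2,numpy as np
s=cv2.imread("pics/scene0.png");t=cv2.imread("pics/top0.png")
a=cv2.resize(s[140:240,200:320],(480,400),interpolation=cv2.INTER_CUBIC)
b=cv2.resize(s[240:340,125:245],(480,400),interpolation=cv2.INTER_CUBIC)[:, :320]
c=cv2.resize(t[185:285,195:325],(455,350),interpolation=cv2.INTER_CUBIC)[:200]
d=cv2.resize(t[170:270,340:450],(440,400),interpolation=cv2.INTER_CUBIC)
W=np.zeros((600,800,3),np.uint8)
f=lambda im,w,h:cv2.resize(im,(w,h),interpolation=cv2.INTER_CUBIC)
W[:300,:400]=f(s[145:235,210:330],400,300)
W[:300,400:]=f(s[240:330,125:245],400,300)
W[300:,:400]=f(t[185:275,195:315],400,300)
W[300:,400:]=f(t[170:260,340:460],400,300)
cv2.imwrite("pics/crop0.png",W)
```

```text
(no output)
```

View pics/crop0.png

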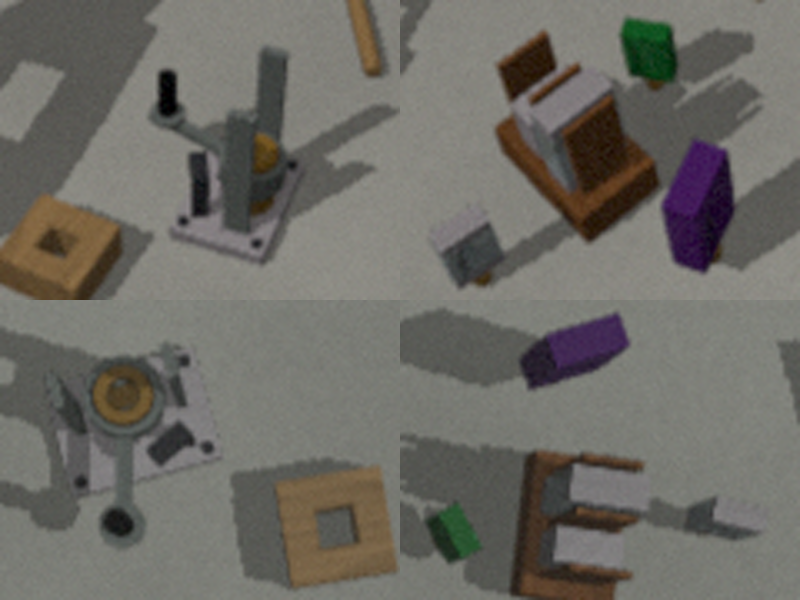

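```bash
cat > h.py <<'E'
from plant import *
import numpy as np, cv2
from scipy.spatial.transform import Rotation as R
def cam(n,st=None):
    c=get_calibration(n)
    if n=="wrist":
        M=np.array(c["mount"]); Rt=R.from_rotvec(st["orientation"]).as_matrix()
        return c,Rt@M[:3,:3],Rt@M[:3,3]+st["tool_pos"]
    return c,R.from_rotvec(c["orientation"]).as_matrix(),np.array(c["eye"])
def cast(n,uv,z,st=None):
    c,Rm,e=cam(n,st); uv=np.atleast_2d(uv).astype(float)
    d=np.c_[(uv[:,0]-c["cx"])/c["fx"],(uv[:,1]-c["cy"])/c["fy"],np.ones(len(uv))]@Rm.T
    return e+d*((z-e[2])/d[:,2])[:,None]
def proj(n,P,st=None):
    c,Rm,e=cam(n,st); p=(np.atleast_2d(P)-e)@Rm
    return np.c_[c["fx"]*p[:,0]/p[:,2]+c["cx"],c["fy"]*p[:,1]/p[:,2]+c["cy"]]
def yaw(st): 
    m=R.from_rotvec(st["orientation"]).as_matrix(); return np.arctan2(m[1,0],m[0,0])
def go(st,target,yawt):
    """row numbers to reach target (TCP, world) and yaw of tool x, tool down"""
    m=R.from_rotvec(st["orientation"]).as_matrix()
    d=m.T@(np.array(target)-st["tool_pos"])/0.5
    T=np.array([[np.cos(yawt),np.sin(yawt),0],[np.sin(yawt),-np.cos(yawt),0],[0,0,-1]])
    r=R.from_matrix(m.T@T).as_rotvec()/(np.pi/2)
    return np.round(np.r_[d,r],4)
def show(*a):
    st=read_state();im=read_camera("wrist")[:,:,::-1];return st,im
E
python3 - <<'E'
from h import *
p=lambda x,y:cast("top",[231.9+0,212.9],.08)
print("sock",cast("top",[231.9,212.9],.08))
print("post",cast("top",[230.4,251.6],.115))
print("stand",cast("top",[296.4,253.4],.04))
print("plate cor",cast("top",[[195+85*.3,185+190*.3],[195+218*.3,185+157*.3],[195+193*.3,185+45*.3]],.016))
# rack wall tops/meter top crop x 400
q=lambda x,y:[340+(x-400)*.3,170+(y-300)*.3]
print("rack base front corners z.04",cast("top",[q(530,455),q(515,592)],.04))
print("meter top",cast("top",[q(572,463),q(642,473),q(642,514),q(570,500)],.13))
print("low block top",cast("top",[q(557,528),q(625,538),q(622,570),q(555,563)],.09))
st=read_state();print(yaw(st))
E
```

```text
sock [[0.59764302 0.09576436 0.08      ]]
post [[0.50125839 0.09458549 0.115     ]]
stand [[ 0.50268241 -0.06328463  0.04      ]]
plate cor [[0.53215245 0.12866373 0.016     ]
 [0.55805996 0.02736036 0.016     ]
 [0.64522498 0.04758754 0.016     ]]
rack base front corners z.04 [[ 0.59676191 -0.27225933  0.04      ]
 [ 0.49327002 -0.25790899  0.04      ]]
meter top [[ 0.57832076 -0.28056353  0.13      ]
 [ 0.57156436 -0.3293857   0.13      ]
 [ 0.54278619 -0.32819445  0.13      ]
 [ 0.55229309 -0.27827298  0.13      ]]
low block top [[ 0.53655897 -0.27850728  0.09      ]
 [ 0.52961575 -0.32735662  0.09      ]
 [ 0.50659987 -0.32428426  0.09      ]
 [ 0.51136029 -0.2762412   0.09      ]]
0.35780201541838613
```

Run:
```python
from h import *
print(go(read_state(),[.48,.095,.27],.02))
```

```text
[ 9.656e-01 -1.041e+00 -1.028e-01 -1.000e-03  1.000e-04  2.151e-01]
```

```bash
python3 -m crank '[[[1,0.92,-0.99,-0.1,0,0,0.215],[1,0.92,-0.99,-0.1,0,0,0.215],[1,0.92,-0.99,-0.1,0,0,0.215],[1,0.92,-0.99,-0.1,0,0,0.215],[1,0.92,-0.99,-0.1,0,0,0.215]]]' 40
python3 - <<'E'
from h import *
print(go(read_state(),[.48,.095,.27],.02))
E
```

```text
t: 0.72
tool_pos: [0.3291, -0.2719, 0.2415]
orientation: [-3.141, -0.031, -0.0]
force: [1.9, -0.5, -0.0]
opening: 0.093
gripper_force: 0.0
[ 3.161e-01 -7.277e-01 -5.680e-02 -2.000e-04 -0.000e+00 -3.000e-04]
```

```bash
python3 -m crank '[[[1,0.316,-0.728,-0.057,0,0,0],[1,0.316,-0.728,-0.057,0,0,0],[1,0.316,-0.728,-0.057,0,0,0],[1,0.316,-0.728,-0.057,0,0,0],[1,0.316,-0.728,-0.057,0,0,0]]]'
python3 - <<'E'
from h import *
print(go(read_state(),[.48,.095,.27],.02))
E
```

```text
t: 1.35
tool_pos: [0.4475, 0.0166, 0.2641]
orientation: [3.141, 0.032, 0.0]
force: [1.1, -0.7, -0.2]
opening: 0.0928
gripper_force: 0.0
[ 6.820e-02 -1.555e-01 -1.180e-02  1.000e-04 -2.000e-04  1.000e-04]
```

```bash
python3 -m crank '[[[1,0.068,-0.156,-0.012,0,0,0],[1,0.068,-0.156,-0.012,0,0,0],[1,0.068,-0.156,-0.012,0,0,0],[1,0.068,-0.156,-0.012,0,0,0],[1,0.068,-0.156,-0.012,0,0,0]]]'
python3 - <<'E'
from h import *
st,im=show(); cv2.imwrite("pics/w1.png",im); print(st["tool_pos"],yaw(st))
print("pred sock",proj("wrist",[.5976,.0958,.08],st),"post top",proj("wrist",[.5013,.0946,.115],st))
E
```

```text
t: 1.98
tool_pos: [0.4794, 0.092, 0.27]
orientation: [3.141, 0.029, -0.0]
force: [-0.2, -0.1, -0.3]
opening: 0.0929
gripper_force: 0.0
[0.47942288 0.09203507 0.26998497] 0.01850477693099222
pred sock [[281.17125706  80.79715444]] post top [[280.49596235 173.58603276]]
```

View pics/w1.png

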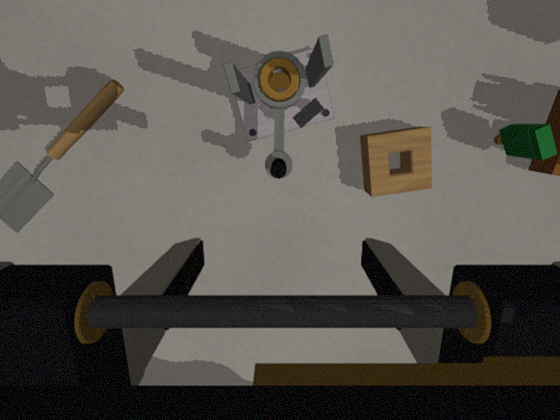

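Run:
```python
from h import *
im=cv2.imread("pics/w1.png");st=read_state()
hsv=cv2.cvtColor(im,cv2.COLOR_BGR2HSV)
m=((hsv[...,1]>100)&(hsv[...,0]<35)).astype(np.uint8)*255;m[:40]=0;m[120:]=0;m[:,:220]=0;m[:,340:]=0
c=max(cv2.findContours(m,0,1)[0],key=cv2.contourArea);e=cv2.fitEllipse(c);print(e)
S=cast("wrist",e[0],.08,st)[0];print("sock",S, 44/1000)
m=(hsv[...,2]<40).astype(np.uint8)*255;m[:145]=0;m[190:]=0;m[:,:260]=0;m[:,300:]=0
c=max(cv2.findContours(m,0,1)[0],key=cv2.contourArea);print(cv2.boundingRect(c),cv2.minEnclosingCircle(c),cv2.contourArea(c))
(x,y),r=cv2.minEnclosingCircle(c)
P=cast("wrist",[279,169],.115,st)[0];print("post",P,np.hypot(*(P-S)[:2]))
# stand
m=((hsv[...,1]>70)&(hsv[...,0]<30)&(hsv[...,2]>60)).astype(np.uint8)*255;m[:110]=0;m[210:]=0;m[:,:345]=0;m[:,445:]=0
c=max(cv2.findContours(m,0,1)[0],key=cv2.contourArea);q=cv2.approxPolyDP(c,5,True)[:,0];print(q)
# hole
h=(hsv[...,2]<90).astype(np.uint8)*255
h[:140]=0;h[185:]=0;h[:,:378]=0;h[:,424:]=0
c=max(cv2.findContours(h,0,1)[0],key=cv2.contourArea);b=cv2.minAreaRect(c);print(b)
H=cast("wrist",cv2.boxPoints(b),.04,st);print(H,H.mean(0))
W=np.zeros((600,800,3),np.uint8)
W[:]=cv2.resize(im[40:190,210:410],(800,600),interpolation=cv2.INTER_CUBIC)
cv2.imwrite("pics/w1c.png",W)
```

```text
((278.8975830078125, 78.96088409423828), (39.221702575683594, 42.56798553466797), 177.8941192626953)
sock [0.59955633 0.0983412  0.08      ] 0.044
(270, 158, 16, 20) ((278.5, 167.65789794921875), 9.670926094055176) 217.0
post [0.50626472 0.09631235 0.115     ] 0.09331366334151758
[[430 127]
 [365 137]
 [368 193]
 [431 188]]
((400.5, 162.0), (24.0, 21.0), 90.0)
[[ 0.52266545 -0.04529027  0.04      ]
 [ 0.52318627 -0.07227082  0.04      ]
 [ 0.4921952  -0.07634133  0.04      ]
 [ 0.49166196 -0.04879462  0.04      ]] [ 0.50742722 -0.06067426  0.04      ]
```

View pics/w1c.png

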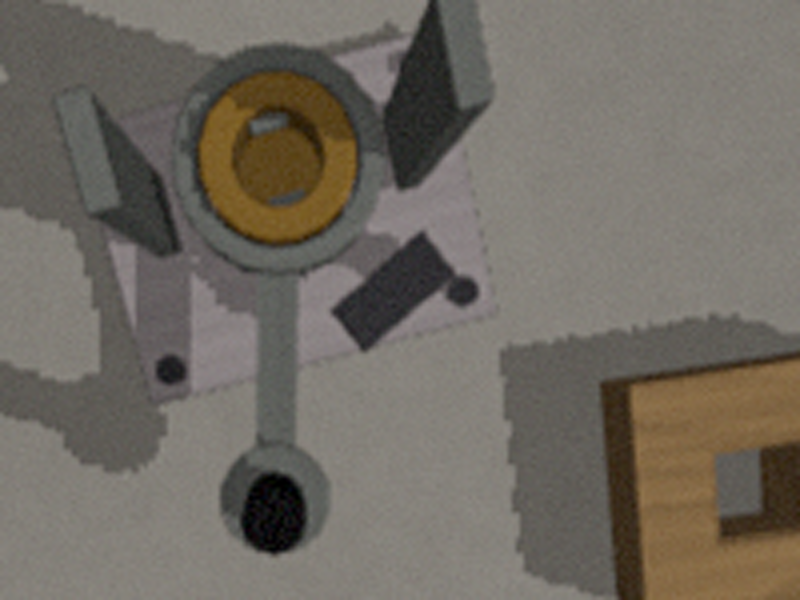

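Run:
```python
from h import *
st=read_state()
g=lambda L:[[x/4+210,y/4+40] for x,y in L]
c=lambda L,z:cast("wrist",g(L),z,st)
S=c([[278,157]],.08)[0]
F=c([[275,500]],.069)[0];P=c([[274,520]],.115)[0];K=c([[394,290]],.067)[0]
print(S,F,P,K)
for q in(F,P,K):
    d=q-S;print(np.hypot(*d[:2]),np.arctan2(-d[1],-d[0]))
U=c([[88,88],[118,205],[55,98],[92,215]],.165);print(U)
for a,b in((1,0),(3,2)): d=U[a]-U[b];print("yaw",np.arctan2(-d[1],-d[0]))
print("U centre",U.mean(0)-S)
fr=c([[155,400],[495,312],[465,165]],.016);d=fr[0]-fr[1];print(fr,"yaw front",np.arctan2(-d[0],d[1]))
print(go(st,[*((F+P)/2)[:2],.12],.03))
```

```text
[0.59927599 0.09767997 0.08      ] [0.50444959 0.09709144 0.069     ] [0.50519123 0.0968251  0.115     ] [0.56573371 0.06357065 0.067     ]
0.09482822835333954 0.006206219229651424
0.09408864618479279 0.009085836695017368
0.04783857823173725 0.7937796718676979
[[0.60055612 0.13578832 0.165     ]
 [0.57817814 0.13005189 0.165     ]
 [0.59854481 0.14260071 0.165     ]
 [0.57610083 0.13554564 0.165     ]]
yaw 0.25093932680992115
yaw 0.30456156022363406
U centre [-0.01093101  0.03831668  0.085     ]
[[0.5304693  0.13870674 0.016     ]
 [0.56120431 0.0256413  0.016     ]
 [0.60639558 0.03820083 0.016     ]] yaw front 0.26542031998072285
[ 5.080e-02 -8.900e-03  3.001e-01  1.000e-04 -0.000e+00 -7.400e-03]
```

```bash
python3 -m crank '[[[1,0.05,-0.009,0.1,0,0,0],[1,0.05,-0.009,0.2,0,0,0],[1,0.05,-0.009,0.3,0,0,0],[1,0.05,-0.009,0.39,0,0,0],[-0.3,0.05,-0.009,0.396,0,0,0]]]'; python3 -m crank '[[[-1,0,0,0,0,0,0],[-1,0,0,0,0,0,0],[-1,0,0,0,0,0,0],[-1,0,0,0,0,0,0],[-1,0,0,0,0,0,0]]]' 30
```

```text
t: 2.65
tool_pos: [0.5012, 0.097, 0.0685]
orientation: [3.141, 0.03, -0.012]
force: [0.1, -0.0, 1.1]
opening: 0.087
gripper_force: 0.0
t: 3.28
tool_pos: [0.5047, 0.0982, 0.0724]
orientation: [-3.141, -0.032, -0.001]
force: [-0.1, -0.2, -0.4]
opening: 0.0374
gripper_force: 0.0
```

```bash
python3 -m crank '[[[-1,0,0,0,0,0,0],[-1,0,0,0,0,0,0],[-1,0,0,0,0,0,0],[-1,0,0,0.01,0,0,0],[-1,0,0,0.02,0,0,0]]]'
python3 - <<'E'
from h import *
st=read_state()
S=np.array([.5993,.0977]);p=st["tool_pos"][:2]-S;print(p,np.hypot(*p),np.arctan2(-p[1],-p[0]))
r=np.hypot(*p)
a0=np.arctan2(-p[1],-p[0])
for a in np.linspace(a0,.80,10)[1:]:
    print(round(a,3),go(st,[S[0]-r*np.cos(a),S[1]-r*np.sin(a),.0535],yaw(st)+a-a0))
E
```

```text
t: 3.9
tool_pos: [0.5044, 0.098, 0.0625]
orientation: [3.141, 0.031, -0.001]
force: [-4.9, -3.1, 8.9]
opening: 0.0172
gripper_force: 30.0
[-0.09487464  0.00029604] 0.0948751058783399 -0.003120366251404124
0.086 [ 0.0004  0.0169  0.018   0.0002  0.0003 -0.0568]
0.175 [ 0.0022  0.0337  0.018   0.0002  0.0003 -0.1136]
0.265 [ 0.0056  0.0503  0.018   0.0002  0.0003 -0.1704]
0.354 [ 1.040e-02  6.660e-02  1.800e-02  2.000e-04  3.000e-04 -2.272e-01]
0.443 [ 1.67e-02  8.23e-02  1.80e-02  1.00e-04  3.00e-04 -2.84e-01]
0.532 [ 2.430e-02  9.740e-02  1.800e-02  1.000e-04  3.000e-04 -3.409e-01]
0.622 [ 3.330e-02  1.118e-01  1.800e-02  1.000e-04  4.000e-04 -3.977e-01]
0.711 [ 4.350e-02  1.253e-01  1.800e-02  1.000e-04  4.000e-04 -4.545e-01]
0.8 [ 5.480e-02  1.378e-01  1.800e-02  1.000e-04  4.000e-04 -5.113e-01]
```

```bash
python3 -m crank '[[[-1,0,0,0.008,0,0,0],[-1,0,0,0.014,0,0,0],[-1,0,0,0.018,0,0,0],[-1,0,0,0.018,0,0,0],[-1,0,0,0.018,0,0,0]]]'
```

```text
t: 4.53
tool_pos: [0.5044, 0.098, 0.0541]
orientation: [3.141, 0.032, -0.001]
force: [-8.4, -2.2, 13.5]
opening: 0.0179
gripper_force: 30.0
```

```bash
python3 -m crank '[[[-1,0,0,0.004,0,0,0],[-1,0,0,0.008,0,0,0],[-1,0,0,0.008,0,0,0],[-1,0,0,0.008,0,0,0],[-1,0,0,0.008,0,0,0]]]'
```

```text
t: 5.15
tool_pos: [0.5048, 0.0982, 0.052]
orientation: [3.141, 0.032, 0.0]
force: [-16.5, -2.9, 29.2]
opening: 0.0172
gripper_force: 30.0
```

```bash
python3 -m crank '[[[-1,0.0004,0.017,-0.002,0,0,-0.057],[-1,0.002,0.034,-0.002,0,0,-0.114],[-1,0.0056,0.05,-0.002,0,0,-0.17],[-1,0.0104,0.0666,-0.002,0,0,-0.227],[-1,0.0167,0.0823,-0.002,0,0,-0.284]]]'
python3 - <<'E'
from h import *
st=read_state()
S=np.array([.5993,.0977]);p=st["tool_pos"][:2]-S;r=np.hypot(*p)
a0=np.arctan2(-p[1],-p[0]);print(r,a0,yaw(st))
r=.0949
for a in (.45,.54,.62,.7,.78,.80):
    print(round(a,3),go(st,[S[0]-r*np.cos(a),S[1]-r*np.sin(a),.0535],a+.022))
E
```

```text
t: 5.78
tool_pos: [0.5142, 0.0569, 0.0523]
orientation: [3.055, 0.73, 0.001]
force: [-10.8, -2.3, 21.7]
opening: 0.0175
gripper_force: 30.0
0.09440880312726983 0.4471415383599436 0.4693615383824304
0.45 [-0.001   0.0005 -0.0024  0.0002 -0.0002 -0.0017]
0.54 [-0.0006  0.0176 -0.0024  0.0003 -0.0002 -0.059 ]
0.62 [ 0.0011  0.0327 -0.0024  0.0003 -0.0002 -0.1099]
0.7 [ 4.000e-03  4.760e-02 -2.400e-03  3.000e-04 -1.000e-04 -1.608e-01]
0.78 [ 8.100e-03  6.220e-02 -2.400e-03  3.000e-04 -1.000e-04 -2.118e-01]
0.8 [ 9.300e-03  6.580e-02 -2.400e-03  3.000e-04 -1.000e-04 -2.245e-01]
```

```bash
python3 -m crank '[[[-1,0,0.0175,0,0,0,-0.057],[-1,0.0018,0.0327,0,0,0,-0.108],[-1,0.0047,0.0476,0,0,0,-0.159],[-1,0.0085,0.061,0,0,0,-0.208],[-1,0.0085,0.061,0,0,0,-0.208]]]'
python3 - <<'E'
from h import *
st=read_state()
S=np.array([.5993,.0977]);p=st["tool_pos"][:2]-S;r=np.hypot(*p)
a0=np.arctan2(-p[1],-p[0]);print(r,a0,yaw(st))
E
```

```text
t: 6.4
tool_pos: [0.5327, 0.0308, 0.0524]
orientation: [2.895, 1.214, 0.002]
force: [-6.9, -5.5, 18.7]
opening: 0.0176
gripper_force: 30.0
0.094416512776367 0.7873956357640518 0.7938960795917996
```

```bash
python3 -m crank '[[[-1,0,0,-0.004,0,0,0],[-1,0,0,-0.008,0,0,0],[-1,0,0,-0.012,0,0,0],[-1,0,0,-0.014,0,0,0],[-1,0,0,-0.014,0,0,0]]]'; python3 -m crank '[[[-0.5,0,0,-0.014,0,0,0],[0,0,0,-0.014,0,0,0],[0,0,0,-0.014,0,0,0],[0.3,0,0,-0.014,0,0,0],[0.3,0,0,-0.014,0,0,0]]]'
```

```text
t: 7.02
tool_pos: [0.5324, 0.0311, 0.0587]
orientation: [2.896, 1.212, 0.003]
force: [-2.6, -3.3, 10.9]
opening: 0.0174
gripper_force: 30.0
t: 7.65
tool_pos: [0.5311, 0.0319, 0.0638]
orientation: [-2.898, -1.213, 0.001]
force: [0.2, -0.3, -0.4]
opening: 0.0577
gripper_force: 0.0
```

```bash
python3 -m crank '[[[0.6,0,0,-0.1,0,0,0],[0.6,0,0,-0.2,0,0,0],[0.6,0,0,-0.3,0,0,0],[1,0,0,-0.4,0,0,0],[1,0,0,-0.4,0,0,0]]]'
python3 - <<'E'
from h import *
st,im=show(); cv2.imwrite("pics/w2.png",im)
uv=proj("wrist",[.5993,.0977,.08],st)[0];print(uv)
x,y=int(uv[0]),int(uv[1]);x0=max(0,x-60);y0=max(0,y-50)
W=cv2.resize(im[y0:y0+150,x0:x0+200],(800,600),interpolation=cv2.INTER_CUBIC);cv2.imwrite("pics/w2c.png",W);print(x0,y0,st)
E
```

```text
t: 8.28
tool_pos: [0.5338, 0.0318, 0.2696]
orientation: [2.894, 1.212, 0.013]
force: [0.1, 0.2, -0.1]
opening: 0.0897
gripper_force: 0.0
[281.77571203 106.6390578 ]
221 56 {'t': 8.275, 'q': array([-3.64207197e-02, -7.20047984e-02,  1.60242697e+00,  8.05650107e-05,
        1.60214886e+00,  7.41424056e-01]), 'dq': array([-0.00212237,  0.03776367,  0.08941   ,  0.00036072, -0.04002072,
       -0.00200437]), 'joint_torque': array([ 3.18037416e-02, -4.69741559e+01, -5.09049654e+01,  6.85478118e-02,
        7.39068780e-01, -2.50186778e-03]), 'tool_pos': array([0.53379905, 0.03181445, 0.26958913]), 'orientation': array([2.89444219, 1.21174921, 0.01290167]), 'force': array([ 0.11940062,  0.2077353 , -0.11973036]), 'wrist_torque': array([-0.02645462, -0.01576723, -0.0413911 ]), 'gripper_force': 0.0, 'opening': 0.08967232538748895}
```

View pics/w2c.png

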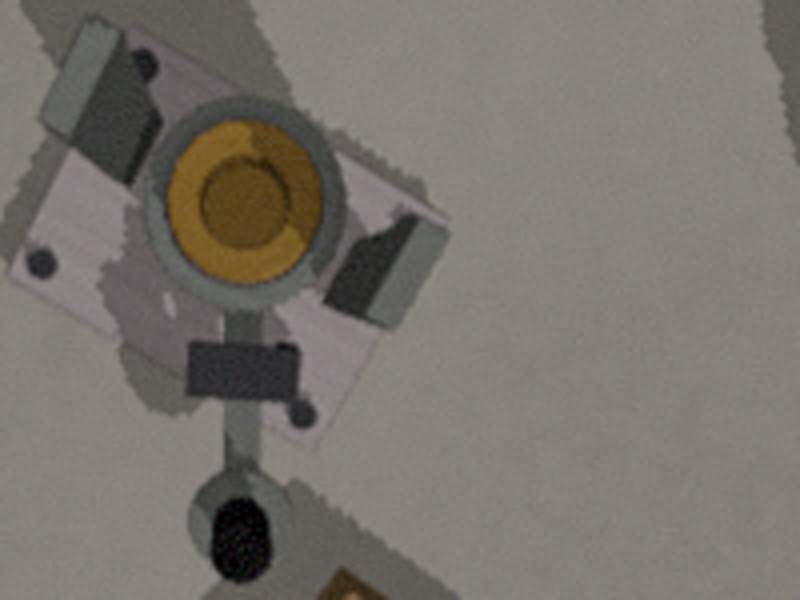

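Run:
```python
from h import *
st={"tool_pos":np.array([0.53379905, 0.03181445, 0.26958913]),"orientation":np.array([2.89444219, 1.21174921, 0.01290167])}
c=lambda L,z:cast("wrist",[[x/4+221,y/4+56] for x,y in L],z,st)
S=c([[245,202]],.08)[0];print("S",S)
A=c([[95,15],[125,28],[70,135],[42,118]],.165).mean(0);B=c([[418,213],[450,235],[393,330],[368,315]],.165).mean(0)
d=A-B;print((A+B)/2,np.hypot(*d[:2]),"yaw",np.arctan2(-d[0],d[1]))
K=c([[243,371]],.067)[0]-S;print("K",np.hypot(*K[:2]),np.arctan2(-K[1],-K[0]))
P=c([[241,512]],.059)[0]-S;print("flange",np.hypot(*P[:2]),np.arctan2(-P[1],-P[0]))
# go to rack view
st=read_state();print(go(st,[.50,-.30,.30],-.138))
```

```text
S [0.59978054 0.09743455 0.08      ]
[0.60006208 0.09746545 0.165     ] 0.07915607764424279 yaw 0.2677517365762817
K 0.04731410718436474 0.7827984499943604
flange 0.09159637833522495 0.7814228850186875
[-0.5183  0.4195 -0.0673  0.0011 -0.0029  0.5927]
```

```bash
python3 -m crank '[[[1,-0.1,0.09,-0.067,0,0,0.12],[1,-0.2,0.17,-0.067,0,0,0.24],[1,-0.3,0.25,-0.067,0,0,0.36],[1,-0.4,0.33,-0.067,0,0,0.48],[1,-0.5,0.41,-0.067,0,0,0.59]]]';python3 -m crank '[[[1,0,0,0,0,0,0],[1,0,0,0,0,0,0],[1,0,0,0,0,0,0],[1,0,0,0,0,0,0],[1,0,0,0,0,0,0]]]'
python3 - <<'E'
from h import *
st,im=show(); cv2.imwrite("pics/w3.png",im)
uv=proj("wrist",[.561,-.304,.13],st)[0];print(uv)
x,y=int(uv[0]),int(uv[1]);x0=max(0,x-100);y0=max(0,y-75)
W=cv2.resize(im[y0:y0+150,x0:x0+200],(800,600),interpolation=cv2.INTER_CUBIC);cv2.imwrite("pics/w3c.png",W);print(x0,y0,st["tool_pos"],st["orientation"],go(st,[.50,-.30,.30],-.138))
E
```

```text
t: 8.95
tool_pos: [0.5026, -0.2741, 0.2953]
orientation: [-3.132, 0.219, 0.004]
force: [0.6, 0.0, 0.5]
opening: 0.0931
gripper_force: 0.0
t: 9.57
tool_pos: [0.504, -0.2718, 0.2977]
orientation: [3.135, -0.208, 0.0]
force: [-0.2, -0.0, -0.1]
opening: 0.0933
gripper_force: 0.0
[305.43290662 135.70159314]
205 60 [ 0.50401103 -0.27175339  0.29772175] [ 3.13463101e+00 -2.07594047e-01  4.19266305e-04] [-0.0005  0.0571 -0.0046  0.     -0.0002  0.0037]
```

View pics/w3c.png

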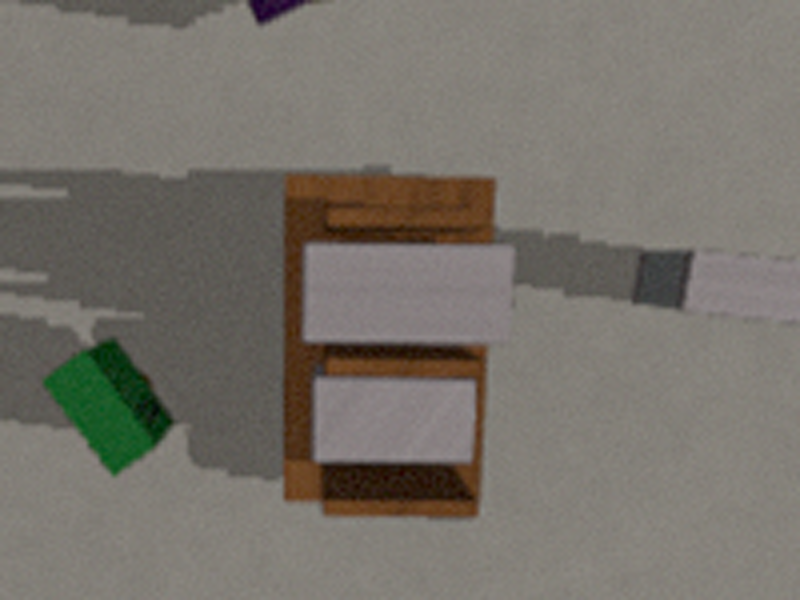

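Run:
```python
from h import *
st=read_state()
c=lambda L,z:cast("wrist",[[x/4+205,y/4+60] for x,y in L],z,st)
M=c([[303,243],[515,245],[512,344],[303,340]],.13)
print(M,M.mean(0))
print("len",np.hypot(*(M[0]-M[1])[:2]),np.hypot(*(M[0]-M[3])[:2]))
d=M[0]-M[1];print("yaw",np.arctan2(-d[0],d[1]));d=M[3]-M[2];print("yaw",np.arctan2(-d[0],d[1]))
B=c([[313,378],[476,380],[473,463],[313,460]],.09);d=B[0]-B[1];print(B.mean(0),np.hypot(*d[:2]),"yaw",np.arctan2(-d[0],d[1]))
r=c([[285,178],[285,498]],.04);d=r[0]-r[1];print("rack yaw",np.arctan2(d[1],d[0]),np.hypot(*d[:2]))
m=M.mean(0)
print(go(st,[m[0],m[1],.26],-.132),go(st,[m[0],m[1],.09],-.132))
```

```text
[[ 0.57969599 -0.28005742  0.13      ]
 [ 0.57183421 -0.33555354  0.13      ]
 [ 0.54628589 -0.33251384  0.13      ]
 [ 0.55474055 -0.27671983  0.13      ]] [ 0.56313916 -0.30621116  0.13      ]
len 0.0560502197335595 0.02517764224218979
yaw -0.14072714025523456
yaw -0.15038930478332557
[ 0.52435626 -0.30057592  0.09      ] 0.049658972077196495 yaw -0.14372107552181987
rack yaw -0.13685998723671688 0.10765228522563802
[ 1.263e-01  5.230e-02  7.560e-02  1.000e-04 -2.000e-04 -3.000e-04] [ 1.262e-01  5.230e-02  4.156e-01  1.000e-04 -2.000e-04 -3.000e-04]
```

```bash
python3 -m crank '[[[1,0.126,0.052,0.075,0,0,0],[1,0.126,0.052,0.16,0,0,0],[1,0.126,0.052,0.25,0,0,0],[1,0.126,0.052,0.34,0,0,0],[1,0.126,0.052,0.425,0,0,0]]]';python3 -m crank '[[[0.8,0,0,0,0,0,0],[-1,0,0,0,0,0,0],[-1,0,0,0,0,0,0],[-1,0,0,0,0,0,0],[-1,0,0,0,0,0,0]]]' 40
```

```text
t: 10.25
tool_pos: [0.5626, -0.3064, 0.0835]
orientation: [-3.134, 0.209, 0.0]
force: [-0.1, 0.1, -0.1]
opening: 0.0931
gripper_force: 0.0
t: 10.88
tool_pos: [0.5638, -0.3071, 0.0871]
orientation: [3.134, -0.21, 0.004]
force: [0.3, 2.2, 5.8]
opening: 0.0557
gripper_force: 40.0
```

Run:
```python
from h import *
st=read_state();print(st["tool_pos"],st["opening"],st["gripper_force"],st["force"],yaw(st))
```

```text
[ 0.56375145 -0.30712787  0.08712324] 0.05570768561344419 39.999282360076904 [0.31265045 2.21894194 5.80457255] -0.13379986633959914
```

```bash
python3 -m crank '[[[-1,0,0,-0.05,0,0,0],[-1,0,0,-0.1,0,0,0],[-1,0,0,-0.17,0,0,0],[-1,0,0,-0.23,0,0,0],[-1,0,0,-0.26,0,0,0]]]'
python3 - <<'E'
from h import *
w1={"tool_pos":np.array([0.47942288,0.09203507,0.26998497]),"orientation":np.array([3.141,.029,0])}
im=cv2.imread("pics/w1.png");hsv=cv2.cvtColor(im,cv2.COLOR_BGR2HSV)
m=((hsv[...,1]>60)&(hsv[...,0]<30)&(hsv[...,2]>105)).astype(np.uint8)*255;m[:115]=0;m[205:]=0;m[:,:350]=0;m[:,445:]=0
m=cv2.morphologyEx(m,cv2.MORPH_CLOSE,np.ones((3,3)))
c=max(cv2.findContours(m,0,1)[0],key=cv2.contourArea);b=cv2.minAreaRect(c);print(b)
C=cast("wrist",cv2.boxPoints(b),.04,w1);print(C.mean(0),np.hypot(*(C[0]-C[1])[:2]),np.hypot(*(C[1]-C[2])[:2]))
im=cv2.imread("pics/top0.png");hsv=cv2.cvtColor(im,cv2.COLOR_BGR2HSV)
m=((hsv[...,1]>60)&(hsv[...,0]<30)&(hsv[...,2]>105)).astype(np.uint8)*255;m[:225]=0;m[285:]=0;m[:,:265]=0;m[:,325:]=0
m=cv2.morphologyEx(m,cv2.MORPH_CLOSE,np.ones((3,3)))
c=max(cv2.findContours(m,0,1)[0],key=cv2.contourArea);b=cv2.minAreaRect(c);print(b)
D=cast("top",cv2.boxPoints(b),.04);print(D.mean(0),np.hypot(*(D[0]-D[1])[:2]),np.hypot(*(D[1]-D[2])[:2]))
st=read_state();print(st["tool_pos"],go(st,[C.mean(0)[0],C.mean(0)[1],.2],.275))
E
```

```text
t: 11.5
tool_pos: [0.5633, -0.3073, 0.2174]
orientation: [3.133, -0.21, 0.004]
force: [0.4, -0.2, -2.6]
opening: 0.0557
gripper_force: 40.0
((400.73846435546875, 161.40769958496094), (62.01736068725586, 66.60665130615234), 82.87498474121094)
[ 0.50713995 -0.06106243  0.04      ] 0.0831565335831919 0.08162317836250872
((295.5810852050781, 252.48648071289062), (32.057804107666016, 31.893404006958008), 80.53767395019531)
[ 0.50515456 -0.06126455  0.04      ] 0.07998214138168482 0.07968832434804447
[ 0.5632634  -0.30726366  0.21739818] [-0.1771 -0.4731  0.0337  0.0012 -0.0014 -0.2603]
```

```bash
python3 -m crank '[[[-1,-0.035,-0.11,0,0,0,-0.052],[-1,-0.07,-0.22,0.01,0,0,-0.104],[-1,-0.11,-0.33,0.02,0,0,-0.156],[-1,-0.15,-0.43,0.03,0,0,-0.21],[-1,-0.177,-0.473,0.034,0,0,-0.26]]]'; python3 -m crank '[[[-1,0,0,0.03,0,0,0],[-1,0,0,0.05,0,0,0],[-1,0,0,0.05,0,0,0],[-1,0,0,0.05,0,0,0],[-1,0,0,0.05,0,0,0]]]'
python3 - <<'E'
from h import *
st,im=show();cv2.imwrite("pics/w4.png",im)
print(st["tool_pos"],go(st,[.507,-.0608,.16],.275),go(st,[.507,-.0608,.088],.275))
E
```

```text
t: 12.12
tool_pos: [0.5051, -0.0578, 0.1968]
orientation: [-3.11, -0.437, 0.003]
force: [-0.6, -0.1, -1.4]
opening: 0.0558
gripper_force: 40.0
t: 12.75
tool_pos: [0.5069, -0.0611, 0.1735]
orientation: [3.112, 0.428, 0.001]
force: [0.3, 0.6, -2.8]
opening: 0.056
gripper_force: 40.0
[ 0.50690176 -0.06114564  0.17351509] [ 0.0004 -0.0006  0.027   0.0002 -0.0004 -0.0009] [ 0.0003 -0.0007  0.171   0.0002 -0.0004 -0.0009]
```

View pics/w4.png

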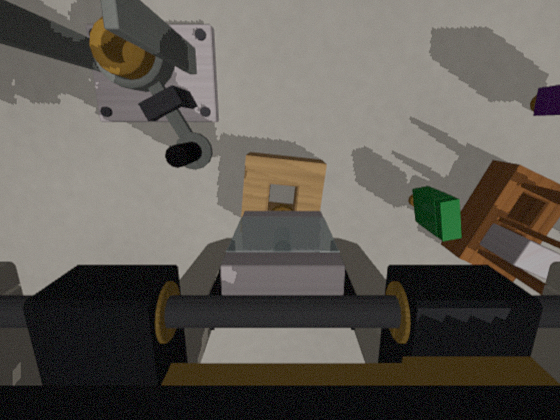

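```bash
python3 -m crank '[[[-1,0,0,0.05,0,0,0],[-1,0,0,0.1,0,0,0],[-1,0,0,0.15,0,0,0],[-1,0,0,0.168,0,0,0],[-1,0,0,0.168,0,0,0]]]'; python3 -m crank '[[[-1,0,0,0.004,0,0,0],[-1,0,0,0.006,0,0,0],[-1,0,0,0.006,0,0,0],[-1,0,0,0.006,0,0,0],[-1,0,0,0.006,0,0,0]]]'
```

```text
t: 13.42
tool_pos: [0.5065, -0.0606, 0.0892]
orientation: [-3.112, -0.43, 0.001]
force: [1.0, 0.9, -2.5]
opening: 0.056
gripper_force: 40.0
t: 14.05
tool_pos: [0.5072, -0.0607, 0.0871]
orientation: [3.111, 0.43, 0.002]
force: [-0.9, -0.6, 5.8]
opening: 0.0556
gripper_force: 40.0
```

```bash
python3 -m crank '[[[0,0,0,0,0,0,0],[1,0,0,0,0,0,0],[1,0,0,0,0,0,0],[1,0,0,-0.05,0,0,0],[1,0,0,-0.15,0,0,0]]]'; python3 -m crank '[[[1,0,0,-0.07,0,0,-0.05],[1,0,0,-0.07,0,0,-0.16],[1,0,0,-0.07,0,0,-0.27],[1,0,0,-0.07,0,0,-0.38],[1,0,0,-0.07,0,0,-0.49]]]'; python3 -m crank '[[[1,0,0,0,0,0,-0.11],[1,0,0,0,0,0,-0.22],[1,0,0,0,0,0,-0.33],[1,0,0,0,0,0,-0.44],[1,0,0,0,0,0,-0.51]]]'
python3 - <<'E'
from h import *
st,im=show();cv2.imwrite("pics/w5.png",im)
hsv=cv2.cvtColor(im,cv2.COLOR_BGR2HSV)
print(st["tool_pos"],yaw(st),go(st,[.507,-.0608,.2],1.846))
u=proj("wrist",[.507,-.0608,.13],st);print(u)
E
```

```text
t: 14.68
tool_pos: [0.5043, -0.0601, 0.159]
orientation: [-3.11, -0.43, 0.009]
force: [0.6, -0.4, -0.6]
opening: 0.0904
gripper_force: 0.0
t: 15.3
tool_pos: [0.5063, -0.0605, 0.1957]
orientation: [-2.718, -1.574, 0.001]
force: [0.5, -0.3, -0.7]
opening: 0.0928
gripper_force: 0.0
t: 15.92
tool_pos: [0.5063, -0.0605, 0.1957]
orientation: [-1.89, -2.508, 0.0]
force: [-0.0, 0.8, -0.2]
opening: 0.0929
gripper_force: 0.0
[ 0.50632518 -0.06051301  0.19570713] 1.8499166011043433 [-0.0009  0.0011 -0.0086 -0.0003 -0.0002  0.0025]
[[282.79971639 219.46091686]]
```

View pics/w5.png

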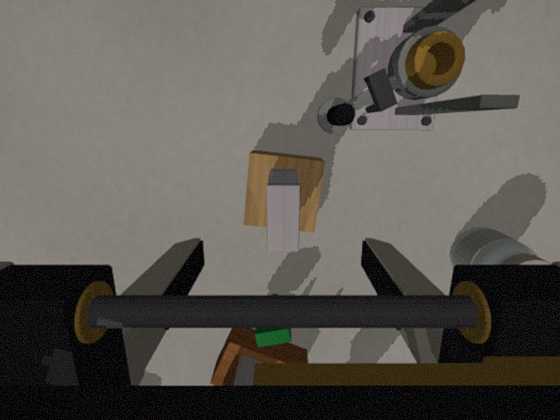

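```bash
python3 -m crank '[[[1,0.001,0.0005,0.06,0,0,0.0025],[1,0.001,0.0005,0.12,0,0,0.0025],[1,0.001,0.0005,0.18,0,0,0.0025],[0.6,0.001,0.0005,0.229,0,0,0.0025],[0,0.001,0.0005,0.229,0,0,0.0025]]]'; python3 -m crank '[[[-1,0,0,0,0,0,0],[-1,0,0,0,0,0,0],[-1,0,0,0,0,0,0],[-1,0,0,0,0,0,0],[-1,0,0,0,0,0,0]]]' 40; python3 -m crank '[[[-1,0,0,0,0,0,0],[-1,0,0,-0.05,0,0,0],[-1,0,0,-0.12,0,0,0],[-1,0,0,-0.2,0,0,0],[-1,0,0,-0.24,0,0,0]]]'
python3 - <<'E'
from h import *
st=read_state()
print(st["tool_pos"],yaw(st),st["opening"],go(st,[.5999,.0975,.2],1.846))
E
```

```text
t: 16.6
tool_pos: [0.5045, -0.0596, 0.0792]
orientation: [-1.901, -2.496, 0.003]
force: [0.2, 0.4, -0.1]
opening: 0.0781
gripper_force: 0.0
t: 17.23
tool_pos: [0.5067, -0.06, 0.0817]
orientation: [1.901, 2.501, 0.0]
force: [0.2, 0.5, -0.8]
opening: 0.0273
gripper_force: 0.0
t: 17.85
tool_pos: [0.5073, -0.0602, 0.2038]
orientation: [1.9, 2.499, 0.002]
force: [0.7, -0.3, -3.2]
opening: 0.0257
gripper_force: 40.0
[ 0.50731131 -0.06018132  0.2037647 ] 1.8414118827692363 0.025662843365277185 [ 0.2544  0.2627  0.0078  0.0013  0.0007 -0.0029]
```

```bash
python3 -m crank '[[[-1,0,0,-0.1,0,0,0],[-1,0.06,0.07,-0.11,0,0,0],[-1,0.13,0.13,-0.11,0,0,0],[-1,0.2,0.2,-0.11,0,0,0],[-1,0.254,0.263,-0.11,0,0,-0.003]]]'; python3 -m crank '[[[-1,0,0,0,0,0,0],[-1,0,0,0,0,0,0],[-1,0,0,0,0,0,0],[-1,0,0,0,0,0,0],[-1,0,0,0,0,0,0]]]'
python3 - <<'E'
from h import *
w5={"tool_pos":np.array([0.50632518,-0.06051301,0.19570713]),"orientation":np.array([-1.89,-2.508,0])}
C=cast("wrist",[282.7,217.5],.13,w5)[0]-np.array([.5067,-.06,0]);a=1.846
print("meter rel tcp, tool x,y",C[0]*np.cos(a)+C[1]*np.sin(a),C[0]*np.sin(a)-C[1]*np.cos(a))
st,im=show();cv2.imwrite("pics/w6.png",im)
print(st["tool_pos"],yaw(st),st["opening"],go(st,[.5999,.0975,.18],1.846))
print("S in image",proj("wrist",[.5999,.0975,.08],st),"nose tip",proj("wrist",np.r_[st["tool_pos"][:2],st["tool_pos"][2]-.0717],st))
E
```

```text
t: 18.48
tool_pos: [0.5996, 0.0992, 0.2558]
orientation: [-1.894, -2.505, 0.001]
force: [0.4, 0.2, -2.0]
opening: 0.0257
gripper_force: 40.0
t: 19.1
tool_pos: [0.5993, 0.0969, 0.2569]
orientation: [1.896, 2.504, 0.0]
force: [-0.7, -0.1, -2.8]
opening: 0.026
gripper_force: 40.0
meter rel tcp, tool x,y 0.0008317985900480599 -3.493723520670548e-05
[0.59930154 0.09693405 0.25685553] 1.8452984196112618 0.02598373019799853 [ 8.000e-04  1.400e-03  1.537e-01  2.000e-04  1.000e-04 -4.000e-04]
S in image [[282.67207815 189.46681522]] nose tip [[282.02170955 216.67054434]]
```

View pics/w6.png

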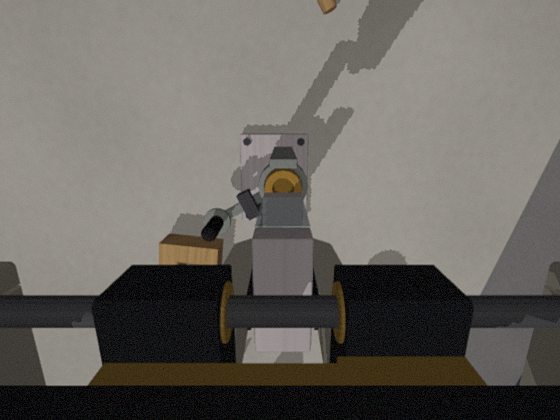

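Run:
```python
from h import *
im=cv2.imread("pics/w6.png");st=read_state();hsv=cv2.cvtColor(im,cv2.COLOR_BGR2HSV)
m=((hsv[...,1]>100)&(hsv[...,0]<35)).astype(np.uint8);m[:150]=0;m[198:]=0;m[:,:240]=0;m[:,325:]=0
ys,xs=np.nonzero(m)
rows=[(y,xs[ys==y].min(),xs[ys==y].max()) for y in np.unique(ys)];print(rows)
t=np.linspace(0,2*np.pi,200);S=[.5999,.0975]
p=proj("wrist",np.c_[S[0]+.022*np.cos(t),S[1]+.022*np.sin(t),0*t+.08],st);print(p.min(0),p.max(0))
```

```text
[(np.int64(169), np.int64(275), np.int64(289)), (np.int64(170), np.int64(274), np.int64(292)), (np.int64(171), np.int64(272), np.int64(293)), (np.int64(172), np.int64(271), np.int64(294)), (np.int64(173), np.int64(270), np.int64(296)), (np.int64(174), np.int64(269), np.int64(296)), (np.int64(175), np.int64(268), np.int64(298)), (np.int64(176), np.int64(267), np.int64(298)), (np.int64(177), np.int64(267), np.int64(298)), (np.int64(178), np.int64(267), np.int64(298)), (np.int64(179), np.int64(267), np.int64(299)), (np.int64(180), np.int64(266), np.int64(299)), (np.int64(181), np.int64(265), np.int64(300)), (np.int64(182), np.int64(265), np.int64(300)), (np.int64(183), np.int64(265), np.int64(300)), (np.int64(184), np.int64(265), np.int64(300)), (np.int64(185), np.int64(265), np.int64(300)), (np.int64(186), np.int64(264), np.int64(301)), (np.int64(187), np.int64(264), np.int64(301)), (np.int64(188), np.int64(265), np.int64(301)), (np.int64(189), np.int64(264), np.int64(301)), (np.int64(190), np.int64(265), np.int64(301)), (np.int64(191), np.int64(265), np.int64(300)), (np.int64(192), np.int64(265), np.int64(300))]
[263.52572324 170.56007694] [301.73002529 207.99189838]
```

```bash
python3 -m crank '[[[-1,0.0006,0.0014,0.05,0,0,0],[-1,0.0006,0.0014,0.1,0,0,0],[-1,0.0006,0.0014,0.15,0,0,0],[-1,0.0006,0.0014,0.19,0,0,0],[-1,0.0006,0.0014,0.19,0,0,0]]]'; python3 -m crank '[[[-1,0,0,0.01,0,0,0],[-1,0,0,0.02,0,0,0],[-1,0,0,0.03,0,0,0],[-1,0,0,0.035,0,0,0],[-1,0,0,0.035,0,0,0]]]'
python3 - <<'E'
from h import *
st=read_state()
print(st["tool_pos"],yaw(st),st["wrist_torque"],go(st,[.5999,.0974,.1217],1.846))
E
```

```text
t: 19.77
tool_pos: [0.5986, 0.0978, 0.1595]
orientation: [-1.894, -2.503, 0.004]
force: [0.0, -0.2, -1.3]
opening: 0.0259
gripper_force: 40.0
t: 20.4
tool_pos: [0.5998, 0.098, 0.1438]
orientation: [-1.895, -2.505, 0.001]
force: [-0.4, 0.2, -2.8]
opening: 0.0261
gripper_force: 40.0
[0.59977305 0.0979678  0.14377391] 1.8461097287991184 [ 0.03444934 -0.11789578 -0.00721519] [-0.0012 -0.      0.0441 -0.0003 -0.0001  0.0001]
```

```bash
python3 -m crank '[[[-1,-0.0006,0,0.012,0,0,0],[-1,-0.0006,0,0.024,0,0,0],[-1,-0.0006,0,0.035,0,0,0],[-1,-0.0006,0,0.042,0,0,0],[-1,-0.0006,0,0.042,0,0,0]]]';python3 -m crank '[[[-1,0,0,0.003,0,0,0],[-1,0,0,0.006,0,0,0],[-1,0,0,0.006,0,0,0],[-1,0,0,0.006,0,0,0],[-1,0,0,0.006,0,0,0]]]'
```

```text
t: 21.02
tool_pos: [0.5997, 0.0977, 0.1226]
orientation: [-1.895, -2.505, 0.001]
force: [-0.6, -0.1, -3.3]
opening: 0.0262
gripper_force: 40.0
t: 21.65
tool_pos: [0.6004, 0.0977, 0.1217]
orientation: [1.895, 2.505, 0.001]
force: [-4.0, -0.8, 6.8]
opening: 0.0258
gripper_force: 40.0
```

```bash
python3 -m crank '[[[-0.2,0,0,0,0,0,0],[0.5,0,0,0,0,0,0],[0.8,0,0,0,0,0,0],[0.8,0,0,-0.05,0,0,0],[0.8,0,0,-0.15,0,0,0]]]'
python3 - <<'E'
from h import *
st=read_state()
print(st["tool_pos"],yaw(st),st["force"],st["opening"],go(st,[.5328,.0305,.25],1.846))
E
```

```text
t: 22.28
tool_pos: [0.5981, 0.0975, 0.1927]
orientation: [-1.893, -2.502, 0.006]
force: [0.5, -0.5, 0.8]
opening: 0.0711
gripper_force: 0.0
[0.59806388 0.09750565 0.19272657] 1.8460972251796024 [ 0.49749407 -0.52768491  0.84361662] 0.07106573349096466 [-9.340e-02 -1.627e-01 -1.137e-01 -3.700e-03 -7.000e-04  1.000e-04]
```

```bash
python3 -m crank '[[[1,0,0,-0.1,0,0,0],[1,-0.03,-0.05,-0.1,0,0,-0.11],[1,-0.06,-0.1,-0.1,0,0,-0.22],[1,-0.09,-0.16,-0.1,0,0,-0.33],[1,-0.0934,-0.1627,-0.1,0,0,-0.44]]]'; python3 -m crank '[[[1,0,0,0,0,0,-0.11],[1,0,0,0,0,0,-0.22],[1,0,0,0,0,0,-0.33],[1,0,0,0,0,0,-0.44],[1,0,0,0,0,0,-0.55]]]'; python3 -m crank '[[[1,0,0,0,0,0,-0.11],[1,0,0,0,0,0,-0.22],[1,0,0,0,0,0,-0.33],[1,0,0,0,0,0,-0.334],[1,0,0,0,0,0,-0.334]]]'
python3 - <<'E'
from h import *
st,im=show();cv2.imwrite("pics/w7.png",im)
print(st["tool_pos"],yaw(st),st["q"][5],go(st,[.5328,.0305,.062],3.927))
x,y=map(int,proj("wrist",[.5328,.0305,.1],st)[0])
for n,P in(("flange",[.5328,.0305,.059]),("S",[.5999,.0977,.17])):print(n,proj("wrist",P,st))
hsv=cv2.cvtColor(im,cv2.COLOR_BGR2HSV)
E
```

```text
t: 22.9
tool_pos: [0.5334, 0.0294, 0.2452]
orientation: [0.928, 3.001, -0.0]
force: [0.4, -0.0, -0.1]
opening: 0.0931
gripper_force: 0.0
t: 23.52
tool_pos: [0.5345, 0.0306, 0.245]
orientation: [0.416, -3.114, -0.0]
force: [-0.4, 0.5, -0.0]
opening: 0.093
gripper_force: 0.0
t: 24.15
tool_pos: [0.5345, 0.0306, 0.245]
orientation: [-1.195, 2.905, -0.0]
force: [0.4, -0.2, 1.4]
opening: 0.0929
gripper_force: 0.0
[0.53446339 0.03064476 0.2450478 ] -2.361024791438852 -2.389879582996561 [ 0.0026  0.0021  0.3661 -0.      0.     -0.0031]
flange [[282.88199653 186.53840867]]
S [[283.63418531 313.35628852]]
```

View pics/w7.png

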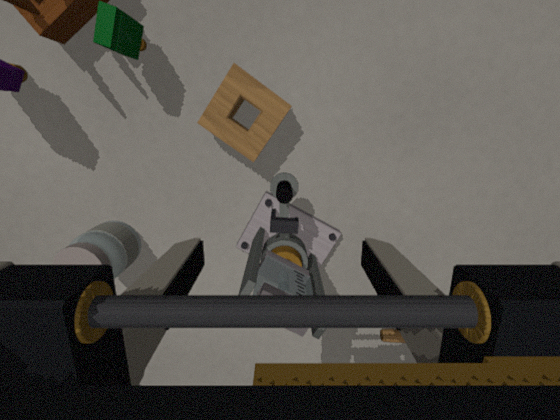

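```bash
python3 -m crank '[[[1,0.003,0.005,0.1,0,0,0],[1,0.003,0.005,0.2,0,0,0],[1,0.003,0.005,0.3,0,0,0],[0.4,0.003,0.005,0.364,0,0,0],[0,0.003,0.005,0.364,0,0,0]]]'; python3 -m crank '[[[-1,0,0,0,0,0,0],[-1,0,0,0,0,0,0],[-1,0,0,0,0,0,0],[-1,0,0,0,0,0,0],[-1,0,0,0,0,0,0]]]' 30; python3 -m crank '[[[-1,0,0,0,0,0,0],[-1,0,0,0,0,0,0],[-1,0,0,0.006,0,0,0],[-1,0,0,0.01,0,0,0],[-1,0,0,0.014,0,0,0]]]'
python3 - <<'E'
from h import *
st=read_state();S=np.array([.5999,.0977]);p=st["tool_pos"][:2]-S;a0=np.arctan2(-p[1],-p[0]);print(np.hypot(*p),a0,yaw(st),st["tool_pos"])
E
```

```text
t: 24.82
tool_pos: [0.5289, 0.0314, 0.0601]
orientation: [1.196, -2.899, -0.004]
force: [0.7, 0.1, 0.6]
opening: 0.0777
gripper_force: 0.0
t: 25.45
tool_pos: [0.5318, 0.0313, 0.0633]
orientation: [-1.2, 2.903, -0.0]
force: [-0.1, 0.7, 0.4]
opening: 0.0277
gripper_force: 0.0
t: 26.08
tool_pos: [0.532, 0.0311, 0.0573]
orientation: [-1.201, 2.903, -0.001]
force: [-6.5, -2.1, 12.0]
opening: 0.0175
gripper_force: 30.0
0.09516472736642972 0.7757339272660784 -2.3572581672897135 [0.53196121 0.03106183 0.057333  ]
```

Press on to the stop, then swing.

```bash
python3 -m crank '[[[-1,0,0,0.004,0,0,0],[-1,0,0,0.008,0,0,0],[-1,0,0,0.01,0,0,0],[-1,0,0,0.01,0,0,0],[-1,0,0,0.01,0,0,0]]]'
python3 - <<'E'
from h import *
st=read_state();S=np.array([.5999,.0977]);p=st["tool_pos"][:2]-S;a0=np.arctan2(-p[1],-p[0]);r=np.hypot(*p);print(r,a0)
for a in np.linspace(a0,-.06,11)[1:]:
    print(round(a,3),go(st,[S[0]-r*np.cos(a),S[1]-r*np.sin(a),st["tool_pos"][2]],yaw(st)+a-a0)[[0,1,2,5]])
E
```

```text
t: 26.7
tool_pos: [0.5327, 0.0302, 0.0541]
orientation: [-1.2, 2.902, -0.004]
force: [-11.2, -6.0, 23.9]
opening: 0.0174
gripper_force: 30.0
0.09523456103591789 0.787358048871161
0.703 [-0.0006  0.0161 -0.      0.0539]
0.618 [-2.600e-03  3.210e-02 -1.000e-04  1.079e-01]
0.533 [-6.000e-03  4.790e-02 -1.000e-04  1.618e-01]
0.448 [-1.060e-02  6.340e-02 -2.000e-04  2.158e-01]
0.364 [-1.660e-02  7.840e-02 -2.000e-04  2.697e-01]
0.279 [-2.380e-02  9.280e-02 -2.000e-04  3.237e-01]
0.194 [-3.220e-02  1.066e-01 -3.000e-04  3.776e-01]
0.109 [-4.170e-02  1.196e-01 -3.000e-04  4.316e-01]
0.025 [-5.230e-02  1.317e-01 -3.000e-04  4.855e-01]
-0.06 [-6.390e-02  1.430e-01 -4.000e-04  5.394e-01]
```

```bash
python3 -m crank '[[[-1,-0.0006,0.0161,0,0,0,0.054],[-1,-0.0026,0.0321,0,0,0,0.108],[-1,-0.006,0.0479,0,0,0,0.162],[-1,-0.0106,0.0634,0,0,0,0.216],[-1,-0.0166,0.0784,0,0,0,0.27]]]'; python3 -m crank '[[[-1,-0.0006,0.0161,0,0,0,0.054],[-1,-0.0026,0.0321,0,0,0,0.108],[-1,-0.006,0.0479,0,0,0,0.162],[-1,-0.0106,0.0634,0,0,0,0.216],[-1,-0.0140,0.072,0,0,0,0.248]]]'
python3 - <<'E'
from h import *
st=read_state();S=np.array([.5999,.0977]);p=st["tool_pos"][:2]-S;a0=np.arctan2(-p[1],-p[0]);r=np.hypot(*p);print(r,a0,yaw(st))
E
```

```text
t: 27.32
tool_pos: [0.5109, 0.0638, 0.054]
orientation: [-0.557, 3.09, -0.004]
force: [-10.4, -7.5, 24.0]
opening: 0.0176
gripper_force: 30.0
t: 27.95
tool_pos: [0.5046, 0.101, 0.0539]
orientation: [0.049, 3.139, -0.001]
force: [-11.4, -4.1, 24.5]
opening: 0.0179
gripper_force: 30.0
0.09534365167348041 -0.03501519980717594 3.1100843739268798
```

```bash
python3 -m crank '[[[-1,0,0,-0.01,0,0,0],[-1,0,0,-0.02,0,0,0],[-1,0,0,-0.03,0,0,0],[-1,0,0,-0.036,0,0,0],[-1,0,0,-0.04,0,0,0]]]'; python3 -m crank '[[[-0.5,0,0,0,0,0,0],[0,0,0,0,0,0,0],[0.6,0,0,0,0,0,0],[0.6,0,0,-0.06,0,0,0],[0.6,0,0,-0.15,0,0,0]]]'; python3 -m crank '[[[1,0.04,0,-0.1,0,0,0],[1,0.08,0,-0.2,0,0,0],[1,0.12,0,-0.3,0,0,0],[1,0.12,0,-0.3,0,0,0],[1,0.12,0,-0.3,0,0,0]]]'
python3 - <<'E'
from h import *
st,im=show();t=read_camera("top")[:,:,::-1];s=read_camera("scene")[:,:,::-1]
print(st["tool_pos"],st["force"])
f=lambda i,w,h:cv2.resize(i,(w,h),interpolation=cv2.INTER_CUBIC)
W=np.zeros((600,800,3),np.uint8)
W[:300,:400]=f(s[135:225,210:330],400,300);W[:300,400:]=f(t[185:275,195:315],400,300)
x,y=map(int,proj("wrist",[.56,.09,.1],st)[0]);print(x,y)
W[300:,:400]=im[60:360,80:480];W[300:,400:]=f(s[240:330,125:245],400,300)
cv2.imwrite("pics/fin.png",W)
E
```

```text
t: 28.58
tool_pos: [0.5047, 0.1012, 0.0723]
orientation: [0.047, 3.139, 0.0]
force: [1.8, 0.9, 5.1]
opening: 0.0174
gripper_force: 30.0
t: 29.2
tool_pos: [0.5019, 0.101, 0.1448]
orientation: [-0.046, -3.137, 0.001]
force: [0.4, 0.5, 0.6]
opening: 0.0589
gripper_force: 0.0
t: 29.82
tool_pos: [0.4437, 0.1029, 0.2955]
orientation: [-0.046, -3.141, 0.0]
force: [0.0, -0.0, -0.0]
opening: 0.0928
gripper_force: 0.0
[0.44367496 0.102853   0.2954533 ] [ 0.02161965 -0.02439823 -0.0081011 ]
274 273
```

View pics/fin.png

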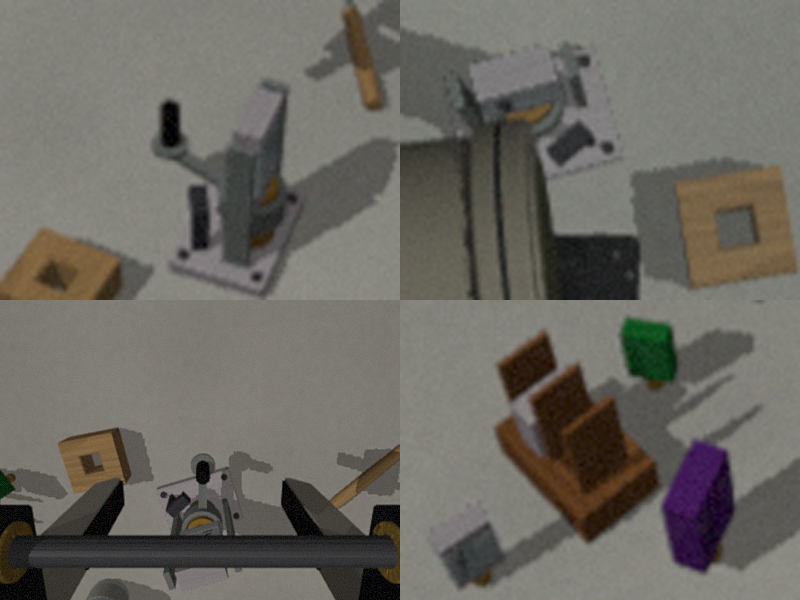

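```bash
python3 -c "
from plant import *
print(close_job())"
```

```text
the job is handed in; nothing more can be done
None
```

The job was handed in at about 30 s of the 72 s allowed. The meter is fully home and square in the outlet, and the last camera views show the handle unhooked and back at its starting height, so the sleeve has sprung up to lock it. The short block is still in its place, the jar and spatula were never approached, and no verdict came back from the hand-in.

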